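# Stack a plaque on its cork sheet and hold the scanner over its label

### The arm

A 7-joint arm with a two-finger parallel gripper is mounted at the origin on the work surface. World frame = base frame: x ahead of the robot, y to its left, z up, the work surface at z = 0. Lengths are in m, angles in rad, forces in N, time in s.
With the tool pointing down it reaches from about 0.4 to 0.9 m from the base axis. Payload 5.5 kg.
Tool frame: the origin (TCP) lies midway between the tips of the shut fingers; the grasp point (between the pads) lies 19 mm behind it (manip.grip_depth is the distance from the TCP to the grasp point, in m); z points along the fingers, y is the line along which they close (so a half turn about z gives the same grasp; the last joint's range is limited). The gripper opens to 92 mm and grips with 3 to 60 N. Pads are 19 mm wide; open, the fingers measure 130 mm over their backs; the gripper's body (75 mm by 190 mm) begins 47 mm behind the grasp point.
Start: joints at [-1.087, 0.501, -0.427, 1.55, 0.221, 1.138, -0.21], TCP at [0.142, 0.634, 0.227] pointing down, gripper open.
Joint ranges: [-2.88, 2.88], [-0.31, 2.03], [-1.54, 1.56], [0.2, 2.42], [-1.41, 4.55], [0.19, 2.02], [-2.57, 2.57]. Speed limits (rad/s): [2.57, 2.57, 3.14, 3.14, 3.14, 3.14, 3.14].

### API

Orientations are given as a unit quaternion [x, y, z, w].
In Python, from bench import manip, effector, viewer gives the robot as it stands. Calls block until the motion is done:
- manip.move_pose(position, orientation): joint-space move of the TCP to a pose.
- manip.servo_line(position, ori=None, vel=0.15): straight line of the TCP; ori=None keeps the orientation; vel is the mean speed in m/s.
- manip.movej(angles): joint-space move.
- effector.open_jaws() and effector.close(f_grip=None): open the fingers fully, or close them until they stop; f_grip is the grip in N (None keeps the last).
- manip.sleep(seconds).
- manip.solve_ik(position, orientation): joint angles nearest the present ones, or None.
- viewer.get_image(name): name is "side" or "top"; returns the picture (384x512x3 uint8, red, green, blue); there is no depth.
- viewer.get_calibration(name): a dict with "vfov" (degrees; the focal length in pixels is half the picture's height over the tangent of half this angle, whatever the lens; pixels are square), "cx", "cy" (the principal point, pixels), "dist_coeffs" ([k1, k2, p1, p2, k3] as OpenCV has them; the pictures are not rectified), "eye" and "attitude" of the camera in the world. Camera axes: x right, y down, z forward; pixel columns grow to the right and rows downward; lengths in m; the calibration is good to about 2 mm. A picture is of the moment at which its call begins. get_calibration takes no time and is no camera call.
A pose or a line that the arm cannot do raises manip.PlanningError and nothing moves.
- manip.hand_in(): hands the job in; it is judged then, once.
Readings, each from a call of its own:
- manip.current_clock(): time.
- manip.current_q(): joint angles.
- manip.current_joint_velocities(): joint speeds.
- manip.current_tau(): joint torques, N m.
- manip.current_tool_pos(): TCP position.
- manip.current_tcp_rot(): TCP orientation.
- manip.current_force(): force on the tool from outside, world axes, zero at the start.
- manip.current_wrist_torque(): the same for the moment, N m.
- manip.current_finger_gap(): finger opening in m.
- manip.current_gripper_force(): force on a finger pad.
Only numpy, scipy, OpenCV 4.12 (cv2) and the standard library are available. Lean on these libraries where they do the work, as an engineer would, in place of code of your own. Each camera call takes 0.05 s, during which the arm holds its last target. There are 200 camera calls.

### The job

Pack the next award plaque: lay its cork sheet squarely on the plaque already in the tray, then lower the plaque, label up, squarely onto the cork (do not drop it). Then book it in: draw the hand scanner up out of its charging cradle, turn it so that its window looks down at the label of that plaque from about 12 cm, and finish while holding it there, still and clear of everything; the job ends with the scanner in the gripper. Leave the mug, the stapler and the tape dispenser where they are.

Things in the scene. Friction and masses are not known exactly. Their poses are not given: they have to be found in the camera images.
- tray: Low grey plastic tray, 200 mm long (its x) x 120 mm wide (y) x 14 mm high, floor 4 mm thick, walls 4 mm; it does not move. Origin: centre of its underside.
- first_plaque: Dark teak award plaque lying near the middle of the tray, 130 mm (x) x 56 mm (y) x 18 mm (z), brass face underneath, white label up, loose, about 130 g. Origin: centre of its underside; z up.
- next_plaque: The plaque to be packed: same as first_plaque, lying on the table to one side of the tray (left or right), label up, with the cork sheet lying on it. Origin: centre of its underside; x is its 130 mm length, y its 56 mm width, z up.
- label (a point): Centre of the 60 x 42 mm white label (with a black square code) on the top face of next_plaque, 18 mm above its underside; axes as the plaque's.
- cork_sheet: Stiff tan cork separator sheet, 136 mm (x) x 64 mm (y) x 5 mm (z), 26 g, at the start lying loose and nearly squarely on next_plaque, so that it overhangs it by about 4 mm along each long side. Origin: centre of its underside.
- cradle: Black charging cradle, fixed to the table, across the tray from next_plaque: foot 112 x 92 mm, with an upright collar 57 mm (x) x 51 mm (y) outside whose top is 64 mm above the table. Its pocket is 41 mm (x) x 35 mm (y), 50 mm deep, straight and vertical, about 2.5 mm clear of the scanner's foot all round. Origin: centre of the collar, on the table; z up.
- scanner: Grey pistol-shaped cordless scanner, 161 mm tall, 0.15 to 0.22 kg, standing loose in the cradle, handle down. Handle 36 (x) x 30 mm (y), z = 0 to 115 mm. Head z = 115 to 160 mm: flat sides 46 mm apart (across y) from x = -44 to 34 mm, then a black nose 60 mm wide to x = -62. It looks along its -x, at the start level, roughly at the robot. Origin: under the foot, 14 mm above the table.
- scanner_grip (a point): Middle of the scanner's head, a good place to grip firmly across the 46 mm: 132.5 mm above the foot, 6 mm in front of the handle's axis, about 14 mm above the centre of mass; axes as the scanner's.
- scan_window (a point): Centre of the dark red window on the front of the nose, 57 mm in front (-x) of scanner_grip and 5 mm higher; axes as the scanner's: the window looks along -x.
- mug: Blue mug, 78 mm across, 85 mm high, handle at +y, standing beyond the tray; origin under its centre.
- stapler: Red and black stapler, 40 mm (x) x 130 mm (y) x 52 mm high, beyond the tray; origin under its centre.
- tape_dispenser: Black desk tape dispenser with an orange-cored roll, 56 mm (x) x 130 mm (y) x 78 mm high, beyond the tray; origin under its centre.
Mind the look-alikes: they are no part of the job. What is shaped like the cork_sheet but black or green is not meant.

How it is judged:
On the way, in this order (a step that is already met when the one before it is completed fails the run):
1. the cork sheet lies squarely on the first plaque, let go (horizontal distance between cork_sheet and first_plaque below 0.012 m and angle between the x axis of cork_sheet and the x axis of first_plaque, either way round below 0.17 rad and z of cork_sheet in the frame of first_plaque between 0.016 and 0.0205 m and contact force between the fingers and cork_sheet below 0.05 N and linear speed of cork_sheet below 0.02 m/s), for 0.2 s.
2. the next plaque lies squarely on the cork sheet, let go (horizontal distance between each of cork_sheet, next_plaque and first_plaque below 0.012 m and angle between the x axis of each of cork_sheet, next_plaque and the x axis of first_plaque, either way round below 0.17 rad and z of cork_sheet in the frame of first_plaque between 0.016 and 0.0205 m and z of next_plaque in the frame of cork_sheet between 0.003 and 0.0075 m and angle between next_plaque's own z axis and vertical below 0.06 rad and contact force between the fingers and next_plaque below 0.05 N and linear speed of next_plaque below 0.02 m/s), for 0.2 s.
3. the scanner is in the fingers, its foot drawn up out of the cradle (height (world z) of scanner above 0.07 m and contact force between the fingers and scanner above 1 N and contact force between scanner and cradle below 0.05 N), for 0.2 s.
At the end, for the whole second after the job is handed in: First plaque, cork, next plaque lie stacked, centres within 12 mm, sides within 10 degrees, let go, at rest. The scanner is gripped, still, touching nothing else; its window faces the label within 45 degrees of square, 60 to 200 mm off, label centre within 30 mm of its line of sight (all of step 2 and horizontal distance between first_plaque and tray below 0.05 m and x of label in the frame of scan_window between -0.2 and -0.06 m and y of label in the frame of scan_window between -0.03 and 0.03 m and z of label in the frame of scan_window between -0.03 and 0.03 m and angle between the x axis of scanner and the z axis of next_plaque, either way round below 0.79 rad and contact force between the fingers and scanner above 1 N and contact force between scanner and cradle below 0.05 N and contact force between scanner and tray below 0.05 N and contact force between scanner and next_plaque below 0.05 N and contact force between scanner and cork_sheet below 0.05 N and contact force between scanner and mug below 0.05 N and contact force between scanner and stapler below 0.05 N and contact force between scanner and tape_dispenser below 0.05 N and linear speed of scanner below 0.03 m/s and angular speed of scanner below 0.2 rad/s); the arm keeps its last pose, push and grip.
It fails at once if the mug is shifted by more than 20 mm (distance of mug from where it was at the start of the episode above 0.02 m).
It fails at once if the stapler is shifted by more than 20 mm (distance of stapler from where it was at the start of the episode above 0.02 m).
It fails at once if the tape dispenser is shifted by more than 20 mm (distance of tape_dispenser from where it was at the start of the episode above 0.02 m).
It fails at once if the next plaque is dropped (falls faster than 0.5 m/s, about 13 mm of free fall) (contact force between the fingers and next_plaque below 0.05 N and linear speed of next_plaque above 0.5 m/s).
It also fails if it takes over 64 s, if anything falls off the work surface, if the arm or the gripper's body presses on something with over 40 N, if the wrist force passes 120 N, or if a joint passes its speed limit or range.

## Working session

There is one attempt and no reset: what is moved stays moved. The work goes in short steps, each a Python script; the robot and the scene stay as the last script left them, time stands still between calls to the robot, and variables do not carry over. Pictures are saved under pics/ and viewed, at most 10 in all, crops included, and the job is handed in when it is done.

```bash
ls; mkdir -p pics; python3 - <<'E'
from bench import manip, effector, viewer
import cv2
for n in("side","top"):
    im=viewer.get_image(n); cv2.imwrite(f"pics/{n}0.png",im[:,:,::-1]); print(n,viewer.get_calibration(n))
print(manip.current_tcp_rot(),manip.current_tool_pos(),manip.current_clock(),manip.grip_depth)
E
```

```text
pics
side {'vfov': 54.1105400844921, 'cx': 252.33782290658579, 'cy': 197.54315143552878, 'dist_coeffs': array([-0.11863738,  0.        ,  0.        ,  0.        ,  0.        ]), 'eye': array([ 0.15170036, -0.60800601,  0.72447732]), 'attitude': array([ 0.87608142, -0.21501626,  0.10577656, -0.41840253])}
top {'vfov': 57.58903061651862, 'cx': 258.06879748341447, 'cy': 188.0186031458672, 'dist_coeffs': array([-0.07067979,  0.        ,  0.        ,  0.        ,  0.        ]), 'eye': array([0.37874521, 0.1000875 , 1.1031793 ]), 'attitude': array([-0.69878816,  0.71021799, -0.05610232,  0.06432758])}
[ 1.10167833e-01  9.93912610e-01 -8.69482613e-04 -1.27650440e-04] [0.1422795  0.63358416 0.22576392] 0.1 0.0188
```

View pics/side0.png

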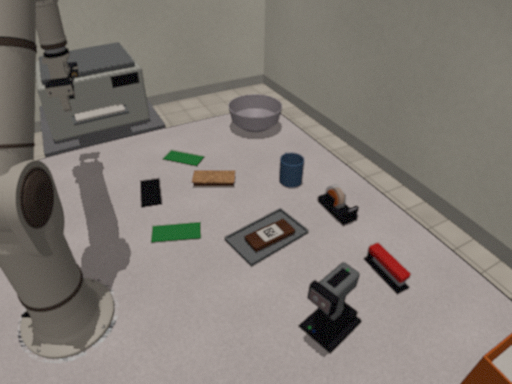

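View pics/top0.png

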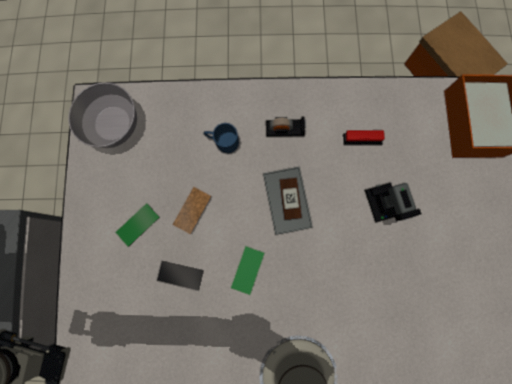

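The side view shows cork at (214,178), the tray with plaque at (268,235) and the scanner at (332,300). In the top view they are at cork (192,210), tray (288,200), plaque (290,198) and scanner (393,200). Green and black look-alikes lie nearer the robot.

```bash
cat > h.py <<'E'
import numpy as np, cv2
from scipy.spatial.transform import Rotation as R
from bench import manip, effector, viewer
C={n:viewer.get_calibration(n) for n in("side","top")}
def rays(n,uv):
    c=C[n]; f=192/np.tan(np.radians(c["vfov"])/2); K=np.array([[f,0,c["cx"]],[0,f,c["cy"]],[0,0,1]])
    p=cv2.undistortPoints(np.array(uv,float).reshape(-1,1,2),K,c["dist_coeffs"]).reshape(-1,2)
    return c["eye"],R.from_quat(c["attitude"]).apply(np.c_[p,np.ones(len(p))])
def plane(n,uv,z):
    e,d=rays(n,uv); return e+d*((z-e[2])/d[:,2])[:,None]
def project(n,P):
    c=C[n]; f=192/np.tan(np.radians(c["vfov"])/2); K=np.array([[f,0,c["cx"]],[0,f,c["cy"]],[0,0,1]])
    r=R.from_quat(c["attitude"]).inv(); rv=r.as_rotvec(); 
    return cv2.projectPoints(np.array(P,float).reshape(-1,3),rv,-r.apply(c["eye"]),K,c["dist_coeffs"])[0].reshape(-1,2)
def tri(us,ut):
    e1,d1=rays("side",[us]);e2,d2=rays("top",[ut]);d1=d1[0]/np.linalg.norm(d1);d2=d2[0]/np.linalg.norm(d2)
    s=np.linalg.lstsq(np.c_[d1,-d2],e2-e1,rcond=None)[0]; a=e1+s[0]*d1;b=e2+s[1]*d2
    return (a+b)/2,np.linalg.norm(a-b)
def blob(im,lo,hi,near,rad=60,close=0):
    h=cv2.cvtColor(im,cv2.COLOR_RGB2HSV); m=cv2.inRange(h,np.array(lo),np.array(hi))
    k=np.zeros_like(m);cv2.circle(k,tuple(near),rad,255,-1);m&=k
    if close: m=cv2.morphologyEx(m,cv2.MORPH_CLOSE,np.ones((close,close),np.uint8))
    cs,_=cv2.findContours(m,cv2.RETR_EXTERNAL,cv2.CHAIN_APPROX_NONE)
    return max(cs,key=cv2.contourArea) if cs else None
def rect(n,cnt,z):
    p=plane(n,cnt.reshape(-1,2),z)[:,:2]; (c,s,a)=cv2.minAreaRect((p*1000).astype(np.float32))
    if s[0]<s[1]: s=s[::-1];a+=90
    return np.array(c)/1000,s,(a+90)%180-90
E
python3 - <<'E'
from h import *
im={n:cv2.imread(f"pics/{n}0.png")[:,:,::-1].copy() for n in C}
for n,ps in {"top":[(192,210),(185,222),(285,188),(290,212),(270,180),(290,198),(380,205),(403,190),(415,213)],"side":[(214,178),(214,184),(260,240),(232,238),(268,232)]}.items():
    for p in ps: print(n,p,im[n][p[1],p[0]],cv2.cvtColor(im[n],cv2.COLOR_RGB2HSV)[p[1],p[0]])
a=cv2.resize(im["top"][160:240,160:220],None,fx=6,fy=6,interpolation=cv2.INTER_CUBIC)
a=np.hstack([cv2.resize(im["top"][165:235,360:430],(380,380),interpolation=cv2.INTER_CUBIC),cv2.resize(im["side"][255:355,285:385],(380,380),interpolation=cv2.INTER_CUBIC)])
cv2.imwrite("pics/crop1.png",a[:,:,::-1])
E
```

```text
top (192, 210) [126  95  64] [ 15 125 126]
top (185, 222) [121  95  71] [ 14 105 121]
top (285, 188) [70 58 50] [12 73 70]
top (290, 212) [53 29 16] [ 11 178  53]
top (270, 180) [86 89 86] [60  9 89]
top (290, 198) [101 100  93] [ 26  20 101]
top (380, 205) [4 5 4] [60 51  5]
top (403, 190) [26 47 30] [ 66 114  47]
top (415, 213) [16 16 17] [120  15  17]
side (214, 178) [140 107  73] [ 15 122 140]
side (214, 184) [46 25 21] [  5 139  46]
side (260, 240) [68 41 29] [  9 146  68]
side (232, 238) [93 92 91] [15  5 93]
side (268, 232) [104 101  97] [ 17  17 104]
```

View pics/crop1.png

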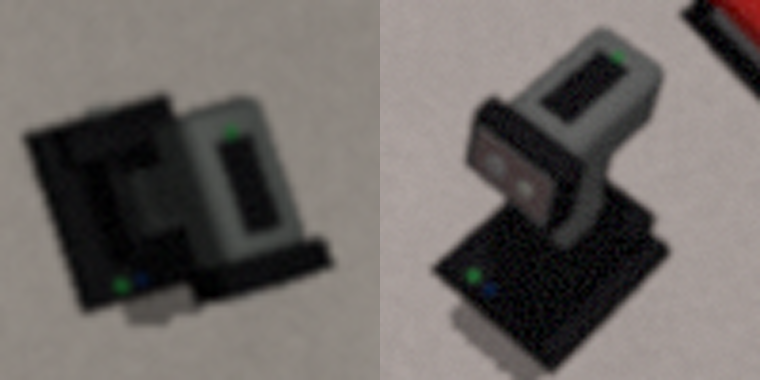

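The crops show the scanner looking towards the robot, yawed slightly, with its LED and dark panel visible in both views. Next I measure everything.

```bash
python3 - <<'E'
from h import *
np.set_printoptions(precision=4,suppress=True)
im={n:cv2.imread(f"pics/{n}0.png")[:,:,::-1].copy() for n in C}
def quadc(cnt):
    m=cv2.moments(cnt); return (m["m10"]/m["m00"],m["m01"]/m["m00"])
def show(name,lo,hi,near,z,close):
    cs={n:blob(im[n],lo,hi,near[n],40,close) for n in C}
    print(name,"tri",tri(quadc(cs["side"]),quadc(cs["top"])),[cv2.contourArea(cs[n]) for n in C])
    for n in C: print("  ",n,rect(n,cs[n],z),"meanc",plane(n,[quadc(cs[n])],z)[0])
N={"side":(214,178),"top":(192,210)}; P={"side":(270,234),"top":(290,199)}
show("cork",(8,75,85),(25,255,255),N,.023,3)
show("label",(0,0,82),(180,45,255),{"side":(269,232),"top":(290,199)} ,.022,3) if 0 else None
show("plaque",(0,85,15),(25,255,95),P,.022,9)
# tray: non-table pixels
for n in C:
    c=blob(im[n],(0,0,0),(180,255,108 if n=="top" else 112),{"side":(267,236),"top":(288,200)}[n],48,5)
    print("tray",n,rect(n,c,.014),cv2.contourArea(c))
T=lambda p:(p[0]/380*70+360-.5+.09,p[1]/380*70+165-.5+.09)
S=lambda p:((p[0]-380)/3.8+285-.4,p[1]/3.8+255-.4)
tp=[(219,142),(252,136),(280,225),(244,232),(232,130),(202,302),(334,266)]
sp=[(605,52),(630,68),(567,122),(540,100),(618,57),(490,100),(580,165)]
for a,b in zip(sp,tp): print(tri(S(a),T(b)))
# at assumed z
q=plane("top",[T(p) for p in [(219,142),(252,136),(280,225),(244,232),(180,115),(262,100),(303,245)]],.174);print(q)
print("cradle foot",plane("top",[T(p) for p in [(27,135),(165,97),(85,310)]],.014),plane("side",[S(p) for p in [(434,268),(550,372),(668,250)]],.014))
E
```

```text
cork tri (array([0.5008, 0.3203, 0.0174]), np.float64(0.002575047949430493)) [448.0, 822.0]
   side (array([0.4993, 0.3135]), (133.4375, 60.388423919677734), -27.454177856445312) meanc [0.4993 0.3127 0.023 ]
   top (array([0.4995, 0.3195]), (134.37478637695312, 64.35379028320312), -28.634300231933594) meanc [0.4989 0.3196 0.023 ]
plaque tri (array([ 0.502, -0.001,  0.027]), np.float64(0.04002732444559266)) [460.0, 146.0]
   side (array([0.5293, 0.0031]), (131.99807739257812, 62.73823928833008), 6.058352470397949) meanc [ 0.524  -0.0029  0.022 ]
   top (array([0.4934, 0.0076]), (52.468597412109375, 51.37948226928711), -83.82563543319702) meanc [0.4842 0.007  0.022 ]
tray side (array([0.5261, 0.0123]), (202.08131408691406, 125.80862426757812), 9.928277015686035) 2397.0
tray top (array([0.5276, 0.0205]), (200.12564086914062, 119.71434783935547), 10.084190368652344) 2294.0
(array([ 0.5258, -0.2758,  0.1741]), np.float64(0.0026034886107540777))
(array([ 0.5282, -0.2917,  0.1771]), np.float64(0.002918265808350196))
(array([ 0.4827, -0.3026,  0.1746]), np.float64(0.0009402516393898271))
(array([ 0.4798, -0.2846,  0.1732]), np.float64(0.0011784097161416205))
(array([ 0.5306, -0.2821,  0.1745]), np.float64(0.0001479466398132807))
(array([ 0.4533, -0.2671,  0.1674]), np.float64(0.017548012549757463))
(array([ 0.4649, -0.3277,  0.1809]), np.float64(0.009450049293897853))
[[ 0.5246 -0.2751  0.174 ]
 [ 0.5274 -0.2922  0.174 ]
 [ 0.4823 -0.3026  0.174 ]
 [ 0.4792 -0.284   0.174 ]
 [ 0.5387 -0.2564  0.174 ]
 [ 0.5456 -0.2989  0.174 ]
 [ 0.4721 -0.3134  0.174 ]]
cradle foot [[ 0.5559 -0.2261  0.014 ]
 [ 0.5771 -0.3097  0.014 ]
 [ 0.4532 -0.2533  0.014 ]] [[ 0.4509 -0.2613  0.014 ]
 [ 0.4709 -0.3451  0.014 ]
 [ 0.576  -0.3162  0.014 ]]
```

```bash
cat >> h.py <<'E'
def down(yaw): # tool y along local y of an object with this yaw, z down
    return R.from_euler("z",yaw)*R.from_matrix(np.diag([-1.,1,-1]))
def qdown(yaw,p):
    best=None
    for k in (0,np.pi):
        q=down(yaw+k).as_quat(); s=manip.solve_ik(list(p),list(q))
        if s is not None:
            c=np.abs(np.array(s)-manip.current_q()).max()
            if best is None or c<best[0]: best=(c,list(q))
    return best[1]
def hull(im,n,near,lo,hi,rad,z):
    h=cv2.cvtColor(im,cv2.COLOR_RGB2HSV); m=cv2.inRange(h,np.array(lo),np.array(hi))
    k=np.zeros_like(m);cv2.circle(k,tuple(near),rad,255,-1);m&=k
    m=cv2.morphologyEx(m,cv2.MORPH_OPEN,np.ones((2,2),np.uint8))
    return rect(n,cv2.convexHull(cv2.findNonZero(m)),z),m
E
python3 - <<'E'
from h import *
im={n:cv2.imread(f"pics/{n}0.png")[:,:,::-1].copy() for n in C}
for lo in (50,70,90):
  for n,c in(("top",(290,199)),("side",(270,234))):
    print(lo,n,hull(im[n],n,c,(0,lo,10),(25,255,95),32,.022)[0])
# label: bright blob inside
for n,c in(("top",(290,199)),("side",(270,233))):
    b=blob(im[n],(0,0,92),(180,60,255),c,11,5); print("label",rect(n,b,.022))
for p,y in (((.4995,.3195,.014),-.5),((.51,.018,.018),.12),((.503,-.287,.1277),.22)):
    for k in(0,np.pi):
        print(p,manip.solve_ik(list(p),list(down(y+k).as_quat())))
# final pose options
for yaw in np.radians([-30,-15,0,15,30]):
  for pitch in np.radians([90,75,60,50]):
    # scanner x axis up tilted; scanner rotation = Rz(yaw)*Ry(-pitch)
    Rs=R.from_euler("z",yaw)*R.from_euler("y",-pitch); L=np.array([.515,.018,.045])
    Pg=L-Rs.apply([-.057-.12,0,.005]); Rt=Rs*down(0); tcp=Pg+Rt.apply([0,0,.0188])
    for k in(0,1):
        s=manip.solve_ik(list(tcp),list((Rt*R.from_euler("z",np.pi*k)).as_quat()))
        if s is not None: print(np.degrees([yaw,pitch]).round(),k,np.round(s,2))
E
```

```text
50 top (array([0.52794037, 0.00851662]), (128.78248596191406, 55.81103515625), 6.050347328186035)
50 side (array([ 0.53058789, -0.00182475]), (133.97596740722656, 65.22061157226562), 5.064024925231934)
70 top (array([0.52788513, 0.00860725]), (128.21304321289062, 54.121009826660156), 5.3775811195373535)
70 side (array([ 0.53045685, -0.00151681]), (133.00196838378906, 63.83806610107422), 5.418591022491455)
90 top (array([0.52829144, 0.00805739]), (125.53060913085938, 52.64491271972656), 5.758150577545166)
90 side (array([ 0.52954449, -0.00199819]), (131.18246459960938, 62.2252082824707), 4.808533191680908)
label (array([0.53207703, 0.01106428]), (62.24338912963867, 43.905818939208984), 5.516570091247559)
label (array([0.53304614, 0.01581968]), (65.2925796508789, 57.37026596069336), 6.773144245147705)
(0.4995, 0.3195, 0.014) [-0.42079931  0.66171722 -0.25336863  1.83033014  0.24738922  0.68027788
  0.25461164]
(0.4995, 0.3195, 0.014) [-1.37176736  1.03387948  1.12450196  1.86269021 -1.11174079  1.04443261
 -1.83030303]
(0.51, 0.018, 0.018) [ 0.05175327  0.5454269  -0.16980086  2.037738
[... 466 characters left out ...]
8  1.99  1.04  2.04]
[-30.  50.] 0 [-0.48  0.38  0.21  2.3   1.88  0.56 -1.01]
[-30.  50.] 1 [ 0.09  0.41 -0.44  2.29  1.86  0.78  2.26]
[-15.  50.] 0 [-0.26  0.34  0.05  2.35  2.34  0.49 -1.17]
[-15.  50.] 1 [ 0.16  0.37 -0.42  2.33  2.21  0.61  2.19]
[ 0. 50.] 0 [-0.12  0.33 -0.    2.36  2.92  0.43 -1.45]
[ 0. 50.] 1 [ 0.45  0.41 -0.64  2.35  2.57  0.51  2.17]
[15. 50.] 0 [ 1.04  0.8  -1.3   2.32  2.36  0.56 -0.18]
[15. 50.] 1 [ 0.74  0.49 -0.86  2.33  2.92  0.38  2.18]
[30. 60.] 0 [ 1.25  0.92 -1.3   2.39  2.98  0.37 -0.4 ]
[30. 60.] 1 [ 1.11  0.7  -1.09  2.39  3.54  0.41  2.05]
[30. 50.] 0 [ 1.12  0.83 -1.29  2.28  2.33  0.3   0.09]
[30. 50.] 1 [ 0.98  0.64 -1.08  2.29  3.11  0.2   2.35]
```

```bash
python3 - <<'E'
from h import *
p=np.array([.4995,.3185,.014]); q=qdown(np.radians(-28.4),p)
print(manip.current_clock())
manip.move_pose(list(p+[0,0,.08]),q); f0=manip.current_force()
manip.servo_line(list(p)); print("df",manip.current_force()-f0)
effector.close(6); print(manip.current_finger_gap(),manip.current_gripper_force())
manip.servo_line(list(p+[0,0,.02]),vel=.08); manip.servo_line(list(p+[0,0,.09])); print(manip.current_finger_gap(),manip.current_clock())
for n in C: cv2.imwrite(f"pics/{n}1.png",viewer.get_image(n)[:,:,::-1])
a=cv2.imread("pics/side1.png")[100:220,150:310];b=cv2.imread("pics/top1.png")[150:270,120:280]
cv2.imwrite("pics/crop2.png",np.hstack([cv2.resize(x,(400,300),interpolation=cv2.INTER_CUBIC) for x in(a,b)]))
E
```

```text
0.1
df [ 0.88432395 -0.86791066  0.35205176]
0.06369187560208099 6.000109165906906
0.06386443074720839 4.1583
```

View pics/crop2.png

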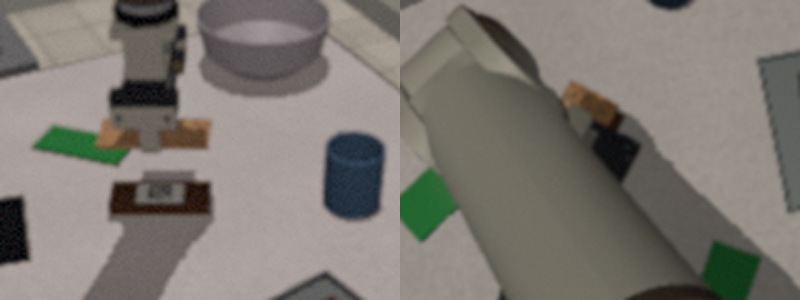

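Cork is held level in the fingers at (155,133), and the plaque is left behind with its label up. Next: lay the cork.

```bash
python3 - <<'E'
from h import *
p=np.array([.5305,.0095,.0185]); q=qdown(np.radians(5.6),p)
manip.move_pose(list(p+[0,0,.08]),q); f0=manip.current_force()
manip.servo_line(list(p+[0,0,.012])); manip.servo_line(list(p),vel=.04); print("df",manip.current_force()-f0)
effector.open_jaws(); print(manip.current_force()-f0)
manip.servo_line(list(p+[0,0,.10]))
# retreat toward next plaque high, out of view of tray
m=np.array([.4995,.3185,.16]); manip.move_pose(list(m),qdown(np.radians(-28.4),m))
print(manip.current_clock())
for n in C: cv2.imwrite(f"pics/{n}2.png",viewer.get_image(n)[:,:,::-1])
im={n:cv2.imread(f"pics/{n}2.png")[:,:,::-1].copy() for n in C}
for n,c in(("top",(290,199)),("side",(270,234))):
    b=blob(im[n],(8,75,85),(25,255,255),c,40,3); print("cork",n,rect(n,b,.027),project(n,[[.5305,.0095,.027]]))
a=im["side"][100:280,150:330];b=im["top"][150:260,180:330]
cv2.imwrite("pics/crop3.png",np.hstack([cv2.resize(x,(390,390),interpolation=cv2.INTER_CUBIC) for x in(a,b)])[:,:,::-1])
print("nextplaque",hull(im["side"],"side",(212,183),(0,70,10),(25,255,95),30,.018)[0])
E
```

```text
df [ 0.19863644 -0.99814206 -1.71068955]
[ 0.24852498 -0.60745052 -2.39710689]
9.1667
cork top (array([0.52911627, 0.00986628]), (137.05191040039062, 64.5853500366211), 5.326182842254639) [[290.94972745 198.12745479]]
cork side (array([0.53003021, 0.00655442]), (139.4239044189453, 68.72322845458984), 5.807542324066162) [[268.932442   231.18913981]]
nextplaque (array([0.49766208, 0.30080322]), (123.15045928955078, 64.69432830810547), -27.436405181884766)
```

View pics/crop3.png

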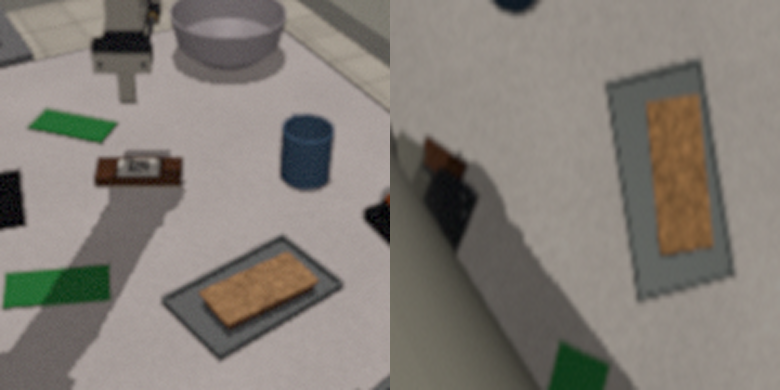

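Cork lies on the first plaque, centred about as commanded (side crop (260,290), top crop (682,172)). The arm hides the next plaque in the top view, so I step aside to measure it.

```bash
python3 - <<'E'
from h import *
m=np.array([.45,-.25,.32]); manip.move_pose(list(m),qdown(np.radians(-28.4),m))
print(manip.current_clock())
for n in C: cv2.imwrite(f"pics/{n}3.png",viewer.get_image(n)[:,:,::-1])
im={n:cv2.imread(f"pics/{n}3.png")[:,:,::-1].copy() for n in C}
for lo in(50,70,90): 
  for n,c in(("top",(192,210)),("side",(212,183))): print("next",n,lo,hull(im[n],n,c,(0,lo,10),(25,255,95),40,.018)[0])
b=blob(im["top"],(0,0,92),(180,45,255),(192,210),14,3); print("label",rect("top",b,.018))
b=blob(im["top"],(8,75,85),(25,255,255),(290,199),40,3); print("cork",rect("top",b,.027))
E
```

```text
11.3917
next top 50 (array([0.49650171, 0.31568723]), (124.98751831054688, 55.3178825378418), -27.38951873779297)
next side 50 (array([0.49807623, 0.30064285]), (124.04357147216797, 64.69757080078125), -27.388504028320312)
next top 70 (array([0.49745673, 0.31457855]), (122.77814483642578, 52.2909049987793), -26.695465087890625)
next side 70 (array([0.49798248, 0.30063858]), (123.87125396728516, 64.69552612304688), -27.434429168701172)
next top 90 (array([0.50287643, 0.31166736]), (107.84286499023438, 51.70683288574219), -26.25823211669922)
next side 90 (array([0.49819513, 0.30344345]), (120.46028137207031, 59.421783447265625), -27.39264678955078)
label (array([0.50004416, 0.31940564]), (88.66265106201172, 63.75253677368164), 64.49993896484375)
cork (array([0.52927118, 0.01006865]), (137.39788818359375, 64.95958709716797), 5.326182842254639)
```

```bash
python3 - <<'E'
from h import *
p=np.array([.4985,.3175,.005]); q=qdown(np.radians(-27.4),p)
manip.move_pose(list(p+[0,0,.08]),q); manip.servo_line(list(p),vel=.12)
effector.close(20); print("gap",manip.current_finger_gap())
manip.servo_line(list(p+[0,0,.02]),vel=.08); manip.servo_line(list(p+[0,0,.11])); print(manip.current_finger_gap())
p=np.array([.5295,.010,.0322]); q=qdown(np.radians(5.5),p)
manip.move_pose(list(p+[0,0,.08]),q); f0=manip.current_force()
manip.servo_line(list(p+[0,0,.012])); 
manip.servo_line(list(p),vel=.03); print("df",manip.current_force()-f0)
z=p[2]
while (manip.current_force()-f0)[2]<1.5 and z>.0302:
    z-=.0005; manip.servo_line([p[0],p[1],z],vel=.02)
print("z",z,manip.current_force()-f0,manip.current_finger_gap(),manip.current_clock())
cv2.imwrite("pics/side4.png",viewer.get_image("side")[:,:,::-1])
a=cv2.imread("pics/side4.png")[190:280,210:330]; cv2.imwrite("pics/crop4.png",cv2.resize(a,(640,480),interpolation=cv2.INTER_CUBIC))
E
```

```text
gap 0.05575467954790808
0.05612605303761949
df [-0.07375056  0.28699317  1.77415763]
z 0.0322 [-0.07375056  0.28699317  1.77415763] 0.055607779948070146 18.65
```

View pics/crop4.png

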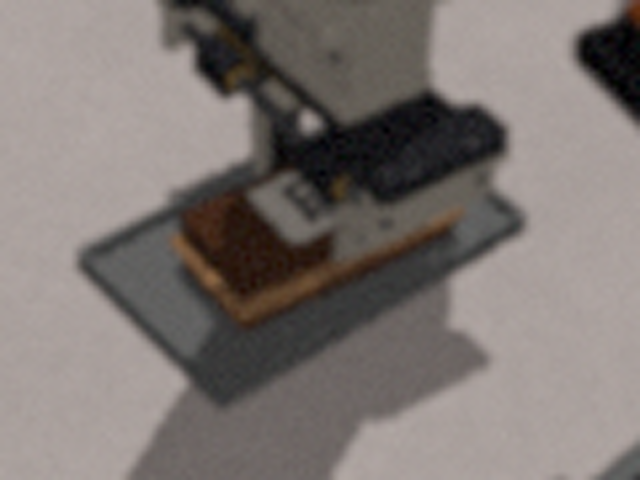

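The plaque sits flat and square on the cork (corner near (245,300)), and the force shows contact. I release it, retreat, check it and search for scan poses.

```bash
python3 - <<'E'
from h import *
np.set_printoptions(precision=3,suppress=True)
p=np.array([.5295,.010,.0322]); effector.open_jaws(); manip.sleep(.2); manip.servo_line(list(p+[0,0,.12]))
g=np.array([.503,-.2875,.1465]); ya=np.radians(12.5)
m=np.array([.48,-.25,.32]); manip.move_pose(list(m),qdown(ya,m)); print(manip.current_clock())
for n in C: cv2.imwrite(f"pics/{n}5.png",viewer.get_image(n)[:,:,::-1])
im={n:cv2.imread(f"pics/{n}5.png")[:,:,::-1].copy() for n in C}
for n,c in(("top",(290,199)),("side",(270,230))): print("next",n,hull(im[n],n,c,(0,50,10),(25,255,95),32,.045)[0])
b=blob(im["top"],(0,0,92),(180,45,255),(291,197),13,3); print("label",rect("top",b,.045))
L=np.array([.5305,.010,.045])
for yaw in range(-75,76,15):
  for pitch in (90,75,65):
   for d in (.12,.15):
    Rs=R.from_euler("zy",[yaw,-pitch],degrees=True); Pg=L-Rs.apply([-.057-d,0,.005]); Rt=Rs*down(0); tcp=Pg+Rt.apply([0,0,.0188])
    for k in(0,1):
        s=manip.solve_ik(list(tcp),list((Rt*R.from_euler("z",np.pi*k)).as_quat()))
        if s is not None: print(yaw,pitch,d,k,np.round(s,2))
for k in(0,1): print(k,manip.solve_ik(list(g-[0,0,.0188]),list(down(ya+k*np.pi).as_quat())))
print(manip.current_q())
E
```

```text
21.8083
next top (array([0.523, 0.009]), (135.00003051757812, 65.49806213378906), 4.590593338012695)
next side (array([ 0.524, -0.011]), (147.68797302246094, 84.22705078125), 5.412119388580322)
label (array([0.53, 0.01]), (61.6264762878418, 43.75287628173828), 5.4294514656066895)
-75 90 0.12 0 [ 1.91  1.9  -0.9   2.37  4.09  0.67 -1.59]
-75 90 0.12 1 [0.58 1.27 0.02 2.4  3.79 2.01 0.56]
-75 90 0.15 0 [ 1.86  1.77 -0.89  2.35  4.15  0.72 -1.78]
-75 90 0.15 1 [0.67 1.22 0.02 2.38 3.87 1.93 0.55]
75 90 0.12 0 [-0.88  1.25  0.02  2.38  2.21  1.86 -0.65]
75 90 0.12 1 [-0.88  1.25  0.02  2.38  2.21  1.86  2.49]
75 90 0.15 0 [-0.68  1.21 -0.21  2.35  2.31  1.99 -0.42]
75 90 0.15 1 [-0.94  1.2   0.02  2.36  2.16  1.8   2.53]
0 [ 1.089  0.602 -0.822  1.807  0.528  0.967  1.832]
1 [-0.314  0.762  1.13   1.854 -0.795  1.065 -0.214]
[ 1.217  0.323 -0.975  1.698  0.278  1.27   1.974]
```

The stack is good: label at (0.530, 0.010), yaw 5.4°. I search the scan pose more finely, allowing a slight tool tilt in the grasp.

```bash
cat >> h.py <<'E'
G=np.array([.503,-.2875,.1465]); YA=np.radians(12.5); L=np.array([.530,.010,.045])
def tool(Pg,Rs,t,k): # tool pose from grip point, scanner attitude, tilt (deg), half turn
    Rt=Rs*R.from_euler("y",t,degrees=True)*down(np.pi*k)
    return list(Pg+Rt.apply([0,0,manip.grip_depth])),list(Rt.as_quat())
def scan(yaw,pitch,d):
    Rs=R.from_euler("ZY",[yaw,-pitch],degrees=True); return L-Rs.apply([-.057-d,0,.005]),Rs
E
python3 - <<'E'
from h import *
np.set_printoptions(precision=2,suppress=True)
lo=np.array([-2.88,-.31,-1.54,.2,-1.41,.19,-2.57]);hi=np.array([2.88,2.03,1.56,2.42,4.55,2.02,2.57])
for k in(0,1):
  for t in(0,12):
    s=manip.solve_ik(*tool(G,R.from_euler("z",YA),t,k)); print("pick",k,t,s if s is None else np.array(s))
res=[]
for t in(0,12):
 for yaw in range(-90,91,15):
  for pitch in (60,67,75):
   for d in (.12,.15):
    for k in(0,1):
        Pg,Rs=scan(yaw,pitch,d); s=manip.solve_ik(*tool(Pg,Rs,t,k))
        if s is not None: res.append((min((s-lo).min(),(hi-s).min()),t,yaw,pitch,d,k,np.array(s)))
res.sort(key=lambda r:-r[0])
for r in res[:25]: print(*r[:6],r[6])
E
```

```text
pick 0 0 [ 1.09  0.6  -0.82  1.81  0.53  0.97  1.83]
pick 0 12 [ 0.96  0.7  -0.8   1.67  0.61  1.23  1.74]
pick 1 0 [-0.31  0.76  1.13  1.85 -0.8   1.06 -0.21]
pick 1 12 [-0.4   1.05  1.35  1.72 -0.86  1.35 -0.21]
0.6121014135226988 0 90 75 0.12 1 [ 0.96  0.92 -0.72  1.81 -0.68  1.22  0.77]
0.5997673025411732 0 90 75 0.15 1 [ 0.96  0.87 -0.73  1.82 -0.72  1.24  0.75]
0.5806461385943582 12 90 75 0.12 1 [ 0.94  0.79 -0.74  1.84 -0.6   1.13  0.66]
0.5776097513726473 12 90 75 0.15 1 [ 0.94  0.73 -0.75  1.84 -0.63  1.15  0.64]
0.565912033434149 0 90 67 0.12 1 [ 0.93  0.85 -0.75  1.85 -0.65  1.1   0.71]
0.5554676371884484 0 90 67 0.15 1 [ 0.92  0.79 -0.76  1.86 -0.68  1.12  0.69]
0.5402775824588686 12 90 67 0.12 1 [ 0.9   0.72 -0.78  1.88 -0.54  1.01  0.56]
0.5392163737271038 12 90 67 0.15 1 [ 0.89  0.66 -0.79  1.88 -0.57  1.04  0.54]
0.5316488406420956 0 90 60 0.12 1 [ 0.9   0.79 -0.79  1.89 -0.59  1.    0.63]
0.5234228095382369 0 90 60 0.15 1 [ 0.89  0.74 -0.8   1.9  -0.62  1.01  0.6 ]
0.5133274516955322 12 90 60 0.15 1 [ 0.83  0.61 -0.81  1.91 -0.51  0.95  0.43]
0.5120240703065262 12 90
[... 391 characters left out ...]
 12 -90 75 0.12 0 [-1.27  1.05  1.13  1.86  0.16  1.05 -0.36]
0.4328172087521114 0 75 75 0.15 1 [ 1.08  0.83 -0.8   1.99 -0.9   1.01  0.83]
0.43260575365088605 0 -90 67 0.15 0 [-1.24  1.05  1.13  1.89  0.25  1.03 -0.4 ]
0.43254158672180854 0 -90 60 0.12 0 [-1.21  1.04  1.13  1.92  0.14  0.94 -0.33]
0.4315474280295508 12 -90 75 0.15 0 [-1.26  0.98  1.13  1.87  0.23  1.08 -0.38]
0.43097922022760504 12 -90 67 0.12 0 [-1.22  0.95  1.13  1.91  0.12  0.97 -0.29]
0.43092172834421527 0 -90 60 0.15 0 [-1.19  0.97  1.13  1.93  0.22  0.95 -0.34]
0.42935656807299516 12 -90 67 0.15 0 [-1.21  0.88  1.13  1.91  0.2   0.99 -0.31]
0.4254945850420533 12 75 75 0.15 1 [ 1.05  0.67 -0.81  1.99 -0.81  0.94  0.67]
```

```bash
python3 - <<'E'
from h import *
np.set_printoptions(precision=3,suppress=True)
Rs=R.from_euler("z",YA)
manip.move_pose(*tool(G+[0,0,.16],Rs,0,1)); print(manip.current_clock(),manip.current_q())
manip.servo_line(tool(G+[0,0,.07],Rs,0,1)[0]); f0=manip.current_force()
manip.servo_line(tool(G,Rs,0,1)[0],vel=.1); print("df",manip.current_force()-f0)
effector.close(4); print("gap",manip.current_finger_gap(),Rs.inv().apply(manip.current_force()-f0),manip.current_wrist_torque(),manip.current_clock())
for n in C: cv2.imwrite(f"pics/{n}6.png",viewer.get_image(n)[:,:,::-1])
a=cv2.imread("pics/side6.png")[235:355,265:385];b=cv2.imread("pics/top6.png")[155:245,350:440]
cv2.imwrite("pics/crop5.png",np.hstack([cv2.resize(x,(390,390),interpolation=cv2.INTER_CUBIC) for x in(a,b)]))
for yaw in(90,75,60,-90):
    print(yaw,manip.solve_ik(*tool(*scan(yaw,75,.12),0,1)))
E
```

```text
23.9167 [-0.437  0.641  1.36   1.703 -0.644  1.341 -0.309]
df [-1.166 -0.599 -0.722]
gap 0.04648610835742787 [-0.394 -0.363  0.223] [-0.012  0.2   -0.066] 26.2917
90 [ 0.046  0.851  0.514  1.841 -1.271  1.838  1.222]
75 [ 0.146  0.754  0.406  2.011 -1.408  1.651  1.209]
60 [ 0.847  0.691 -0.426  2.161 -1.394  1.07   1.191]
-90 [-0.073  0.903 -0.647  1.786  1.229  1.979  1.871]
```

View pics/crop5.png

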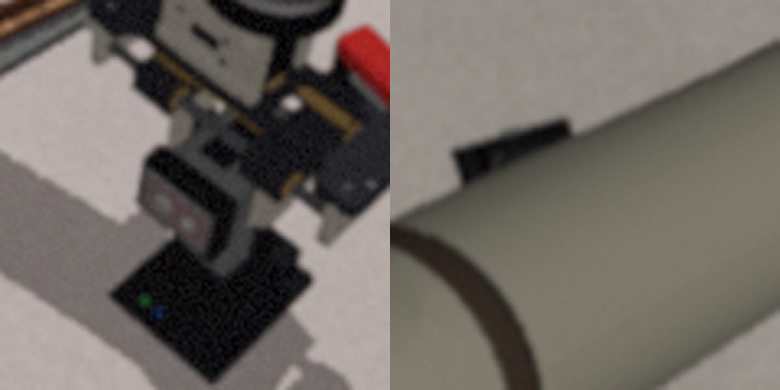

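Scanner is gripped centrally (nose at crop (190,205), gap 46.5 mm) with negligible side load. Tighten and lift.

```bash
python3 - <<'E'
from h import *
np.set_printoptions(precision=3,suppress=True)
Rs=R.from_euler("z",YA); f0=manip.current_force()
effector.close(40); print(manip.current_finger_gap(),manip.current_force()-f0)
for z,v in((.03,.04),(.17,.1)):
    manip.servo_line(tool(G+[0,0,z],Rs,0,1)[0],vel=v); print(z,manip.current_force()-f0,manip.current_finger_gap())
manip.sleep(.3)
for yaw in(90,75):
  for d in(.12,.22):
    print(yaw,d,manip.solve_ik(*tool(*scan(yaw,75,d),0,1)))
t,q=tool(*scan(90,75,.20),0,1)
try: manip.servo_line(t,q,vel=.12); print("line ok")
except manip.PlanningError as e: print(e)
print(manip.current_clock(),manip.current_finger_gap(),manip.current_q())
for n in C: cv2.imwrite(f"pics/{n}7.png",viewer.get_image(n)[:,:,::-1])
a=cv2.imread("pics/side7.png")[90:350,170:430];b=cv2.imread("pics/top7.png")[90:290,190:440]
cv2.imwrite("pics/crop6.png",np.hstack([cv2.resize(x,(390,390),interpolation=cv2.INTER_CUBIC) for x in(a,b)]))
E
```

```text
0.04593833367222886 [0.414 0.19  0.046]
0.03 [-0.749 -0.466 -2.889] 0.04650160578491639
0.17 [-1.213 -0.23  -2.455] 0.04616585514124865
90 0.12 [-0.124  0.954  0.762  1.847 -1.375  2.012  1.278]
90 0.22 [ 0.208  0.61   0.236  1.861 -1.177  1.704  0.994]
75 0.12 [ 0.46   0.707  0.015  2.    -1.277  1.428  1.144]
75 0.22 [ 0.139  0.542  0.351  2.022 -1.378  1.599  1.008]
line ok
32.7417 0.045843048936718415 [-0.025  0.71   0.563  1.868 -1.277  1.864  1.099]
```

View pics/crop6.png

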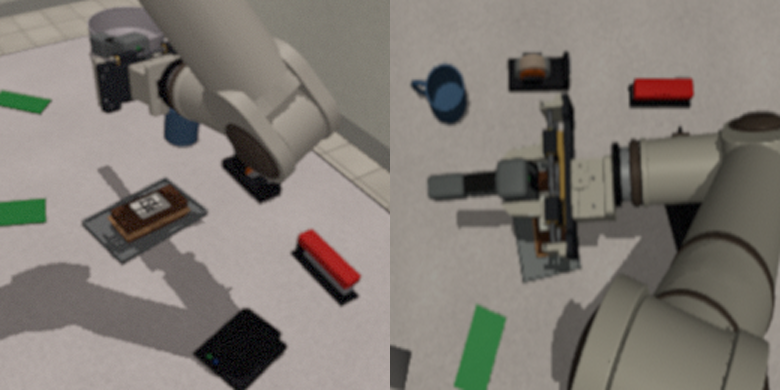

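Scanner is held above the stack, handle pointing +y; the cradle is empty and the mug, stapler and tape dispenser are untouched. Descend to 12 cm and check.

```bash
python3 - <<'E'
from h import *
np.set_printoptions(precision=3,suppress=True)
t,q=tool(*scan(90,75,.12),0,1)
manip.servo_line(t,q,vel=.08); manip.sleep(.5)
print(manip.current_clock(),manip.current_finger_gap(),manip.current_gripper_force(),manip.current_q(),manip.current_joint_velocities())
print(manip.current_tool_pos()-t, R.from_quat(manip.current_tcp_rot()).as_matrix()[:,2])
Pg,Rs=scan(90,75,.12); w=Pg+Rs.apply([-.057,0,.005]); foot=Pg+Rs.apply([.006,0,-.1325])
for n in C:
    im=viewer.get_image(n)[:,:,::-1].copy()
    im=cv2.resize(im,None,fx=3,fy=3,interpolation=cv2.INTER_CUBIC)
    for P,c in((w,(0,0,255)),(foot,(0,255,0)),(L,(255,0,0))):
        u=project(n,[P])[0]*3; cv2.circle(im,(int(u[0]),int(u[1])),5,c,2)
    u=(project(n,[w])[0]*3).astype(int); y,x=max(0,u[1]-200),max(0,u[0]-200)
    cv2.imwrite(f"pics/f_{n}.png",im[y:y+400,x:x+400])
cv2.imwrite("pics/crop7.png",np.hstack([cv2.resize(cv2.imread(f"pics/f_{n}.png"),(400,400)) for n in C]))
E
```

```text
34.4917 0.04634550525288689 39.548513889312744 [ 0.031  0.858  0.535  1.842 -1.28   1.851  1.227] [ 0.002  0.002 -0.002  0.     0.     0.     0.001]
[-0.  0.  0.] [-0.     0.966 -0.259]
```

View pics/crop7.png

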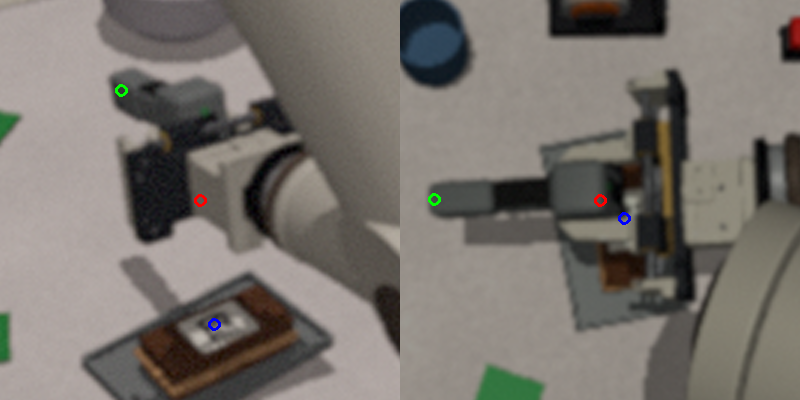

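The predicted foot (green) and label centre (blue) fall on the real ones. The stack is square and everything is clear, so I hand in.

```bash
python3 -c "
from bench import manip
print(manip.hand_in())"
```

```text
the job is handed in; nothing more can be done
None
```

I handed the job in at about 34.5 s, but the simulator did not report a pass or fail; the last camera check showed the plaque square on its cork in the tray and the scanner held still and clear, about 12 cm from the label.

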